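# Draw the cured-coupon tray out of the UV hood with the draw hook

## Robot

A 6-joint arm with a two-finger parallel gripper is mounted at the origin on a cart in front of the work surface, level with it; the furniture and walls round the work are solid. World frame = base frame: x ahead of the robot, y to its left, z up, the work surface at z = 0. Lengths are in m, angles in rad, forces in N, time in s.
With the tool pointing down it reaches from about 0.3 to 0.875 m from the base axis. Payload 6.4 kg.
Tool frame: the origin (TCP) lies midway between the tips of the shut fingers; the grasp point (between the pads) lies 19 mm behind it (grip_depth is the distance from the TCP to the grasp point, in m); y points along the fingers, x is the direction in which the jaws open and shut, and the axes are right-handed (so a half turn about y gives the same grasp; the last joint's range is limited). The gripper opens to 85 mm and grips with 20 to 120 N. Pads are 22 mm wide; open, the fingers measure 114 mm over their backs; the gripper's body (76 mm by 85 mm) begins 54 mm behind the grasp point. The pads swing forward as they close: fully open they stand 13 mm farther back than shut.
Start: joints at [-1.393, 0.181, 1.607, -0, 1.354, -0.206], TCP at [0.215, -0.533, 0.231] pointing down, gripper open.
Joint ranges: [-2.99, 2.99], [-0.89, 2.07], [0.3, 2.58], [-1.14, 4.28], [0, 2.63], [-3.12, 3.12]. Speed limits (rad/s): [2.57, 2.57, 3.01, 3.14, 3.14, 3.14].

## Interface

Orientations are given as a unit quaternion [x, y, z, w].
In Python, from rig import read_state, camera, camera_params, hand_in, grip_depth gives the robot as it stands.
- The arm moves only by the tool send_rows, never from a script. Its argument "steps" is one flat list of numbers, 5 for each row, row after row: the shift along the tool's x, y, z in m, then the turn about the tool's y in degrees, then the finger opening in m, from 0 to 0.0854. In form: [dx, dy, dz, spin, hand, dx, dy, dz, spin, hand, ...]. A call has 1 to 10 rows; each row is the pose to reach, as a shift and turn from the pose commanded when the call began, along the tool's axes at that moment; what a row does not reach only later rows make up. A row lasts 1/10 s, in which the tool goes at most 50 mm and 8.59 degrees, less where a joint would pass 70% of its speed; a pose out of reach is approached as far as the arm can. A call with a gripper value outside its range is refused whole. The fingers move at their own pace and stop on an object; the grip force is fixed at half the most. Time passes only in rows, so rows that repeat a pose let the fingers close. It gives the time, the measured TCP pose, the force and the opening at its end, in the units of the state.
- read_state(): the state, without advancing time (a new reading comes with each control period).
- camera(name): name is "scene" or "side" or "wrist"; returns the picture (420x560x3 uint8, red, green, blue); there is no depth.
- camera_params(name): a dict with "intrinsics" (3x3 intrinsics, pixels), "position" and "attitude" of the camera in the world; the wrist camera has in their place "hand_eye" (4x4, takes a point from camera to tool coordinates, whose origin is the TCP and whose axes are the tool frame's). Camera axes: x right, y down, z forward; pixel columns grow to the right and rows downward; lengths in m; the calibration is good to about 2 mm. A picture is of the moment at which its call begins: read the wrist's pose just before it. camera_params takes no time and is no camera call.
- hand_in(): hands the job in, once; it reports no verdict.
The state is a dict: "clock": time; "qpos": joint angles; "qd": joint speeds; "effort": joint torques, N m; "tool_pos": TCP position; "ee_rot": TCP orientation; "wrist_force": force on the tool from outside, world axes, zero at the start; "ft_torque": the same for the moment, N m; "grip_width": finger opening in m.
Only numpy, scipy, OpenCV 4.12 (cv2) and the standard library are available. Lean on these libraries where they do the work, as an engineer would, in place of code of your own. Each camera call takes 0.05 s, during which the arm holds its last target.

## Task

The coated coupons under the UV hood have cured. Pick up the wooden-handled draw hook, drop its end behind the wire bail of the sliding tray and draw the tray straight out along its rails until it stands against the two end stops, with both coupons still lying in it; keep the gripper itself off the tray. Then unhook and lay the draw hook down on the bench clear of the tray, and leave the other things where they are.

Things in the scene. Friction and masses are not known exactly. Their poses are not given: they have to be found in the camera images.
- curing_station: Fixed bench UV curing station, 248 (x) x 106 (y) x 120 mm high, grey hood with black finned lamp head. Origin on the bench under it; +x points to its closed rear, the tray comes out towards -x. Flat dark metal deck from x = -118 to +130 mm, its top at z = 9 mm, with two rails 9 mm high and 82 mm apart that guide the tray.
- mouth (a point): Middle of the lower edge of the hood's open mouth, at deck height, at x = -20 mm of the station; axes as the station's. The mouth is 99 mm wide and clear from the deck up to 83 mm above it; the hood runs from here to the rear, 150 mm. Its roof is clear amber over the first 60 mm.
- stops (a point): On the deck (z = 9 mm), midway between the two end stops at the open front corners, on the plane x = -108 mm of the station that the tray's front wall meets. Each stop is 10 mm wide, 9 mm high; the bail passes through the 62 mm between them. Tray against the stops: its origin 42 mm behind this point (station x = -66 mm), wholly out of the hood.
- tray: Loose steel tray, 84 (x) x 78 (y) x 12 mm high, 0.27 to 0.44 kg with its coupons, on the deck between the rails (2 mm play each side), axes parallel to the station's. Origin: centre of its underside. It starts under the hood at station x = +66 to +82 mm. Its front wall, outer face at its x = -42 mm, carries the wire bail. It slides with 1 to 4 N.
- bail (a point): Middle of the bail's cross bar: fixed 6 mm steel wire along the tray's y, 52 mm wide outside, 34 mm in front of the tray's front wall (tray -x), 29 mm above the bench. The window between bar and front wall is 31 mm long (x), 46 mm wide (y), open down to the deck. Axes as the tray's. At the start the bar is 10 to 26 mm inside the hood's mouth.
- hook_grip (a point): Grip point of the draw hook (0.16 kg, 220 mm long): half-way up the light wooden handle, 10 mm in front of its middle, 19 mm above its flat underside on which the tool stands. Handle 100 (x) x 22 (y) x 38 mm high, z up. A 7 mm steel rod leaves it along +x, 28 mm above the underside; its far end is bent straight down. Balances about 17 mm in front of this point.
- hook_tip (a point): Lowest point of the down-turned end of the draw hook, level with the handle's underside: 156.5 mm in front of the grip point (tool x) and 19 mm below it. The turned-down end is 7 mm thick and reaches 24 mm below the rod. Axes as the tool's.
- panel_a: Loose flat steel coupon with grey coating, 70 x 33 x 2.5 mm, lying in the tray on its 3 mm floor, origin at the centre of its underside.
- panel_b: Loose flat steel coupon with white coating, 70 x 33 x 2.5 mm, lying beside the other one in the tray, origin at the centre of its underside.
- rack: Black slotted coupon rack, 46 x 110 x 20 mm, between the two open cases; origin under its centre. To be left alone.
- pot: White pot with green lid, 45 mm across, 43 mm high, behind the rack; origin under its centre. To be left alone.
- sanding: Cork sanding block, 48 x 85 x 25 mm, on the bench behind the station's rear end; origin under its centre. To be left alone.
- tweezer: Steel tweezers lying flat, 18 x 120 x 8 mm, at the left end of the bench; origin under their centre. To be left alone.

How it is judged:
By the outcome, as a careful person would: the job done as asked, in the order asked, and still so for the second after the job is handed in, with the robot touching nothing.
It also fails if it takes over 54 s, if anything falls off the work surface, if the arm or the gripper's body presses on something with over 40 N, if the wrist force passes 120 N, or if a joint passes its speed limit or range.

## Working session

There is one attempt and no reset: what is moved stays moved. The work goes in short steps, Python scripts to look and compute and a tool call to move; the robot and the scene stay as the last step left them, time stands still between calls to the robot, and variables do not carry over. Pictures are saved under pics/ and viewed, and the job is handed in when it is done.

Besides the shell and the picture viewer there is one more tool, called as name(argument=value, ...), one argument or row to a line, values as JSON. send_rows: Moves the arm, as the interface text tells. Its arguments: {"type":"object","properties":{"steps":{"type":"array","items":{"type":"number"}}},"required":["steps"]}

```bash
mkdir -p pics; ls; python3 - <<'E'
from rig import *
import cv2,numpy as np
np.set_printoptions(precision=4,suppress=True)
s=read_state()
for k,v in s.items(): print(k,v)
print(grip_depth)
for n in ["scene","side","wrist"]:
    print(n,camera_params(n))
    cv2.imwrite(f"pics/{n}0.png",camera(n)[:,:,::-1])
E
```

```text
pics
clock 0.0
qpos [-1.3933  0.1816  1.608  -0.      1.3538 -0.2063]
qd [-0.0008  0.0011  0.0003  0.0008  0.0002 -0.0011]
effort [  0.0002 -44.4866 -35.1341  -0.0003   0.0091  -0.    ]
tool_pos [ 0.2152 -0.5326  0.2304]
ee_rot [-0.5857  0.3959 -0.395   0.5866]
wrist_force [0.4495 0.1929 0.4907]
ft_torque [-0.045  -0.016  -0.0145]
grip_width 0.08553845625683015
0.0187
scene {'intrinsics': array([[434.39  ,   0.    , 278.3596],
       [  0.    , 434.39  , 212.0362],
       [  0.    ,   0.    ,   1.    ]]), 'position': array([-0.2051,  0.4639,  0.9979]), 'attitude': array([-0.4168,  0.8246, -0.339 ,  0.1772])}
side {'intrinsics': array([[466.0733,   0.    , 287.6217],
       [  0.    , 466.0733, 210.89  ],
       [  0.    ,   0.    ,   1.    ]]), 'position': array([-0.1876, -1.1644,  0.582 ]), 'attitude': array([ 0.7875, -0.2483,  0.1734, -0.5367])}
wrist {'intrinsics': array([[346.4902,   0.    , 285.8188],
       [  0.    , 346.4902, 207.07  ],
       [  0.    ,   0.    ,   1.    ]]), 'hand_eye': array([[ 1.    ,  0.0001, -0.0004, -0.0001],
       [ 0.0004, -0.322 ,  0.9468, -0.1429],
       [-0.    , -0.9468, -0.322 ,  0.0827],
       [ 0.    ,  0.    ,  0.    ,  1.    ]])}
```

View pics/scene0.png

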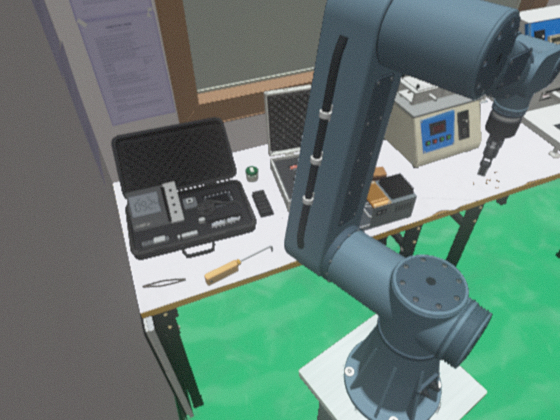

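View pics/side0.png

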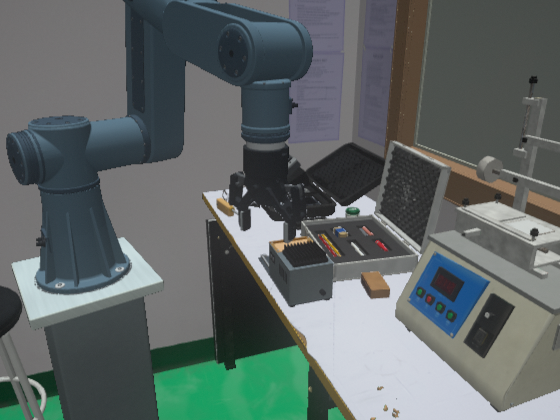

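View pics/wrist0.png

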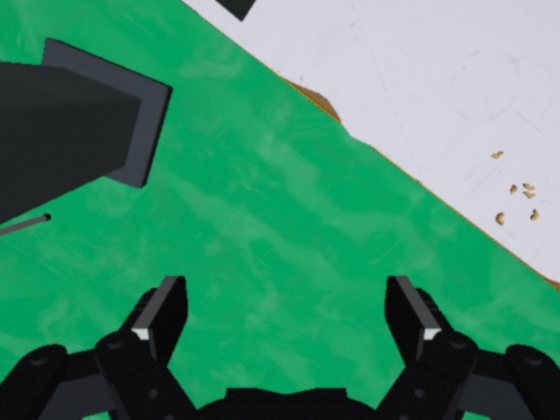

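The scene view shows the hook with its wooden handle at about (207–240, 280–262) and its bent tip near (271,248). The station sits at about (385,195), partly behind the arm, and the side view shows it at (300,265) with its hood's rear facing right. I'll crop and enlarge these.

```bash
cat > h.py <<'E'
import numpy as np,cv2
from rig import *
from scipy.spatial.transform import Rotation as R
np.set_printoptions(precision=4,suppress=True)
def cam(n,st=None):
    p=camera_params(n);K=p['intrinsics']
    if n=='wrist':
        T=np.eye(4);T[:3,:3]=R.from_quat(st['ee_rot']).as_matrix();T[:3,3]=st['tool_pos']
        T=T@p['hand_eye'];return K,T[:3,:3],T[:3,3]
    return K,R.from_quat(p['attitude']).as_matrix(),np.array(p['position'])
def plane(c,uv,z):
    K,Rm,t=c;d=Rm@np.linalg.inv(K)@np.array([uv[0],uv[1],1.]);return t+d*(z-t[2])/d[2]
def proj(c,P):
    K,Rm,t=c;q=K@(Rm.T@(np.asarray(P)-t));return q[:2]/q[2]
E
python3 - <<'E'
from h import *
print(R.from_quat(read_state()['ee_rot']).as_matrix())
i=cv2.imread('pics/scene0.png')
cv2.imwrite('pics/c1.png',cv2.resize(i[235:300,135:285],None,fx=5,fy=5,interpolation=cv2.INTER_CUBIC))
cv2.imwrite('pics/c2.png',cv2.resize(i[160:240,345:425],None,fx=7,fy=7,interpolation=cv2.INTER_CUBIC))
j=cv2.imread('pics/side0.png')
cv2.imwrite('pics/c3.png',cv2.resize(j[220:310,250:350],None,fx=6,fy=6,interpolation=cv2.INTER_CUBIC))
E
```

```text
[[ 0.3745 -0.0002  0.9272]
 [-0.9272  0.0013  0.3745]
 [-0.0013 -1.      0.0003]]
```

View pics/c1.png

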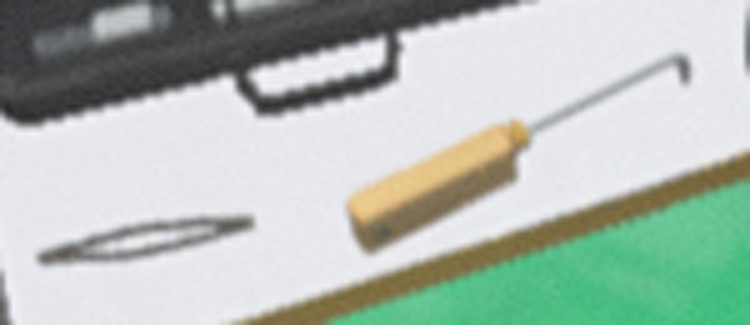

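View pics/c2.png

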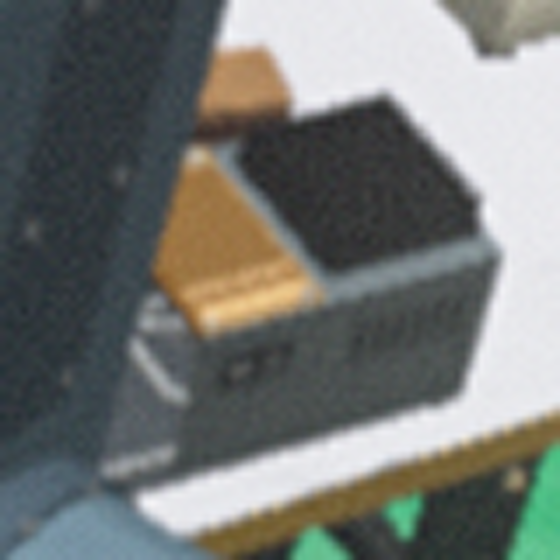

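View pics/c3.png

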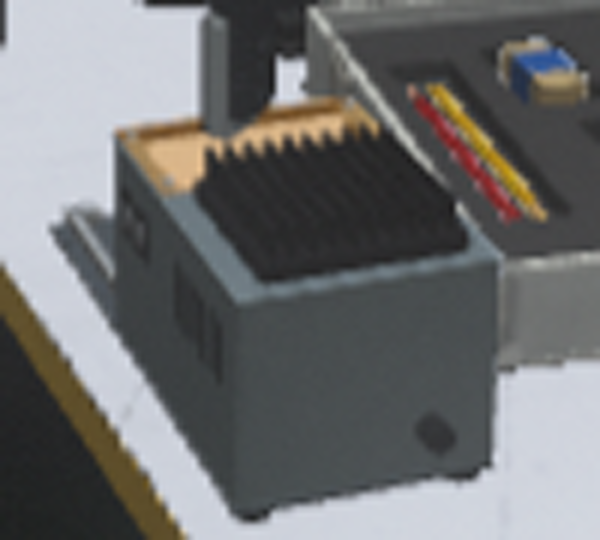

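In the crops, the handle's top runs from about (355,212) to (515,132) in c1 and the bent end is at (685,60–80). The station's mouth faces left in the scene view, which is world +y. Next I'll cast rays.

```bash
python3 - <<'E'
from h import *
c=cam('scene');d=cam('side')
f=lambda u,v,z:plane(c,(135+u/5,235+v/5),z)
for n,u,v,z in [('rear far top',350,203,.038),('rear near top',370,226,.038),('front far top',503,122,.038),('front near top',520,150,.038),('rear near bot',370,252,0),('rod start',530,130,.028),('rod end',680,57,.028),('tip',686,82,0.0)]:
    print(n,f(u,v,z))
g=lambda u,v,z:plane(c,(345+u/7,160+v/7),z)
for n,u,v,z in [('roof front near',205,335,.111),('hood roof rear near',495,250,.111),('bot rear near',455,400,0),('rail front near',105,470,.018)]:
    print(n,g(u,v,z))
k=lambda u,v,z:plane(d,(250+u/6,220+v/6),z)
for n,u,v,z in [('hood rear near top',240,300,.111),('rear far top',495,257,.111),('mouth near top',118,132,.111),('mouth far top',350,100,.111),('rear near bot',240,512,0.004),('rear far bot',490,470,0.004),('deck front near',55,230,.018)]:
    print(n,k(u,v,z))
E
```

```text
rear far top [0.4967 0.2111 0.038 ]
rear near top [0.4767 0.21   0.038 ]
front far top [0.4947 0.1138 0.038 ]
front near top [0.4721 0.1168 0.038 ]
rear near bot [0.4882 0.2087 0.    ]
rod start [0.4879 0.1009 0.028 ]
rod end [0.4813 0.001  0.028 ]
tip [ 0.4831 -0.0039 -0.    ]
roof front near [ 0.3631 -0.2855  0.111 ]
hood roof rear near [ 0.3264 -0.4214  0.111 ]
bot rear near [ 0.3359 -0.4403  0.    ]
rail front near [ 0.3884 -0.2685  0.018 ]
hood rear near top [ 0.3186 -0.4625  0.111 ]
rear far top [ 0.4131 -0.4885  0.111 ]
mouth near top [ 0.359 -0.323  0.111]
mouth far top [ 0.4533 -0.3507  0.111 ]
rear near bot [ 0.3379 -0.437   0.004 ]
rear far bot [ 0.4339 -0.4679  0.004 ]
deck front near [ 0.3887 -0.2258  0.018 ]
```

Two views agree on the station's rear bottom corner to about 3 mm. Its +x heading is roughly -105° (towards world -y), and the hook lies at x≈0.485, handle middle y≈0.163, pointing to -y. I'll move over the hook for a closer look, turning the jaws to its width.

send_rows(
  steps=[-0.02, 0, 0.019, -4, 0.085, -0.052, 0, 0.049, -11, 0.085, -0.086, 0, 0.081, -18, 0.085, -0.12, 0, 0.113, -25, 0.085, -0.154, 0, 0.145, -32, 0.085, -0.188, 0, 0.177, -39, 0.085, -0.222, 0, 0.209, -46, 0.085, -0.256, 0, 0.241, -53, 0.085, -0.29, 0, 0.273, -60, 0.085, -0.324, 0, 0.305, -67, 0.085],
)

```text
clock: 1.15
tool_pos: [0.377, -0.1167, 0.2314]
ee_rot: [0.707, -0.004, 0.005, -0.707]
wrist_force: [1.1, -0.7, 0.5]
grip_width: 0.085
```

```bash
python3 - <<'E'
from h import *
import json
s=read_state();json.dump({k:np.array(v).tolist() for k,v in s.items()},open('s1.json','w'))
print(s['clock'],s['tool_pos'],R.from_quat(s['ee_rot']).as_matrix())
cv2.imwrite('pics/w1.png',camera('wrist')[:,:,::-1])
E
```

```text
1.15 [ 0.377  -0.1167  0.2314] [[ 0.9999  0.0006  0.0131]
 [-0.0131 -0.0003  0.9999]
 [ 0.0006 -1.     -0.0003]]
```

View pics/w1.png

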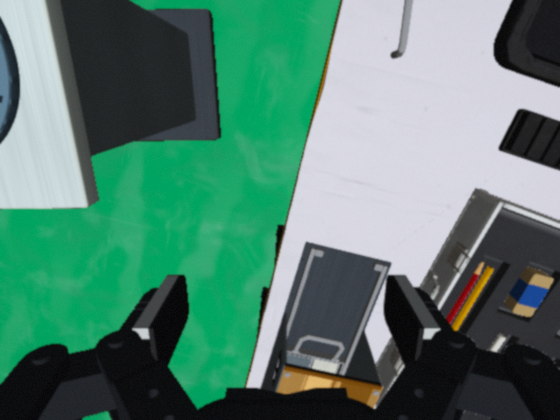

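The wrist view shows the station's deck at (300–385, 245–370) with the two end stops at (313,252) and (380,265). The bail arch is at about (297–343, 338–365) at the amber roof's edge, and the hook's tip is at (397,55).

```bash
python3 - <<'E'
import cv2
i=cv2.imread('pics/w1.png')
cv2.imwrite('pics/w1a.png',cv2.resize(i[235:400,255:405],None,fx=5,fy=3.6*1.388,interpolation=cv2.INTER_CUBIC)[:825])
cv2.imwrite('pics/w1b.png',cv2.resize(i[325:400,270:400],None,fx=6,fy=6,interpolation=cv2.INTER_CUBIC))
cv2.imwrite('pics/w1c.png',cv2.resize(i[235:345,270:400],None,fx=5,fy=5,interpolation=cv2.INTER_CUBIC))
E
```

```text
(no output)
```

View pics/w1b.png

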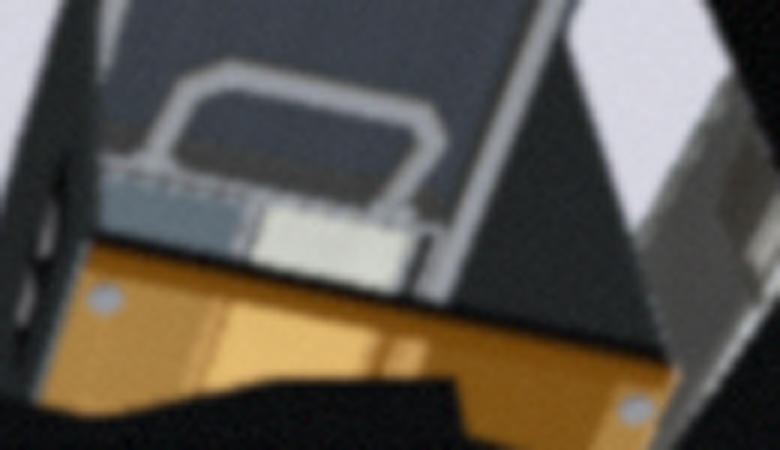

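View pics/w1c.png

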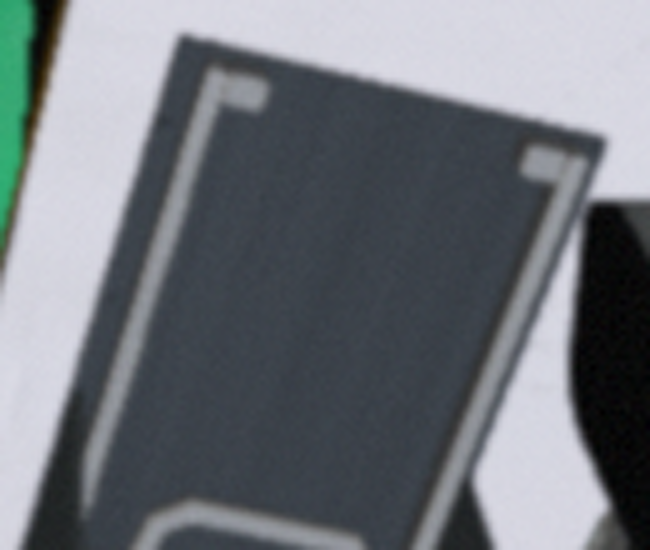

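```bash
python3 - <<'E'
from h import *
import json
s=json.load(open('s1.json'));c=cam('wrist',s)
B=lambda u,v,z:plane(c,(270+u/6,325+v/6),z)
C=lambda u,v,z:plane(c,(270+u/5,235+v/5),z)
a,b=C(182,38,.009),C(605,138,.009);print('deck corners',a,b,np.linalg.norm(a-b))
m=(a+b)/2
e1,e2=B(190,88,.029),B(438,138,.029)
b1,b2=B(230,70,.029),B(432,112,.029);print('bar',b1,b2,B(331,91,.029))
l1,l2=B(150,160,.029),B(395,205,.029);print('legs',l1,l2)
y=(a-b)/np.linalg.norm(a-b); # near(-x) minus far
print('y dir',y, 'heading of -x st', np.degrees(np.arctan2(-y[0],y[1])))
t1,t2=C(217,70,.018),C(577,157,.018);print('rail front tops',t1,t2,np.linalg.norm(t1-t2))
s1,s2=C(258,98,.018),C(528,165,.018)
print('stops',s1,s2)
g1,g2=C(90,470,.018),B(440,295,.018)
print('rail L dir',(t1-g1),np.degrees(np.arctan2(*(t1-g1)[:2])),'R',t2-g2,np.degrees(np.arctan2(*(t2-g2)[:2])))
# frame
d=(b-a)[:2]/np.linalg.norm((b-a)[:2]); out=np.array([-d[1],d[0]])
print('out',out)
for n,p in [('bar',(b1+b2)/2),('hoodmouth',B(380,300,.1))]:
    q=p[:2]-m[:2];print(n,'along',q@out,'lat',q@d)
K=lambda u,v,z:C(u,v,z)
print('hook tip',plane(c,(397,55),.0))
E
```

```text
deck corners [ 0.3996 -0.2016  0.009 ] [ 0.4994 -0.2288  0.009 ] 0.10348238806779245
bar [ 0.4014 -0.3167  0.029 ] [ 0.4425 -0.3276  0.029 ] [ 0.4219 -0.3221  0.029 ]
legs [ 0.3852 -0.3387  0.029 ] [ 0.4357 -0.3509  0.029 ]
y dir [-0.9649  0.2626  0.    ] heading of -x st 74.77603961967863
rail front tops [ 0.407  -0.2055  0.018 ] [ 0.4904 -0.2288  0.018 ] 0.08655052964833121
stops [ 0.4164 -0.2127  0.018 ] [ 0.4792 -0.2307  0.018 ]
rail L dir [0.03   0.1084 0.    ] 15.461418959353548 R [ 0.0422  0.1566 -0.    ] 15.077708270037675
out [0.2626 0.9649]
bar along -0.11042143068260123 lat 0.0015151035168342942
hoodmouth along -0.0941948622611101 lat -0.002927291318601798
hook tip [ 0.4888 -0.003   0.    ]
```

The station's outward direction is about 15.1° from +y, and the bail bar is at (0.422, -0.322), station x≈-8 mm, which fits the stated range. Deck width came out at 103 mm against about 106, and rail spacing matches. Now I'll go over the hook's handle.

send_rows(
  steps=[0.01, 0.005, 0.028, 0, 0.085, 0.025, 0.015, 0.066, 0, 0.085, 0.04, 0.025, 0.106, 0, 0.085, 0.056, 0.035, 0.148, 0, 0.085, 0.072, 0.045, 0.19, 0, 0.085, 0.088, 0.056, 0.23, 0, 0.085, 0.1, 0.065, 0.262, 0, 0.085, 0.108, 0.07, 0.285, 0, 0.085, 0.108, 0.07, 0.285, 0, 0.085],
)

```text
clock: 2.1
tool_pos: [0.4896, 0.1666, 0.1601]
ee_rot: [-0.707, 0.006, -0.005, 0.707]
wrist_force: [-0.8, -0.6, 0.0]
grip_width: 0.0848
```

```bash
python3 - <<'E'
from h import *
import json
s=read_state();json.dump({k:np.array(v).tolist() for k,v in s.items()},open('s2.json','w'))
print(s['clock'],s['tool_pos'],s['qd'])
i=camera('wrist')[:,:,::-1];cv2.imwrite('pics/w2.png',i)
E
```

```text
2.1 [0.4896 0.1666 0.1601] [-0.048  -0.0398  0.0311 -0.0252  0.0215 -0.0444]
```

View pics/w2.png

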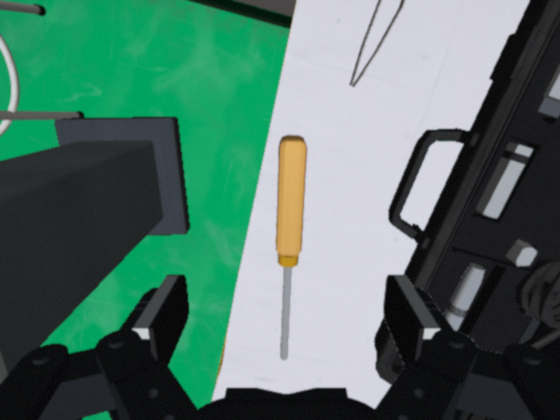

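The wrist view shows the handle upright at (279–305, 137–255), with the rod ending at (284,358). I'll mask the wood and measure.

```bash
python3 - <<'E'
from h import *
import json
s=json.load(open('s2.json'));c=cam('wrist',s)
i=cv2.imread('pics/w2.png');h=cv2.cvtColor(i,cv2.COLOR_BGR2HSV)
m=cv2.inRange(h,(12,90,120),(28,255,255));m[:,:250]=0;m[:,330:]=0;m[:120]=0;m[300:]=0
ys,xs=np.nonzero(m)
for v in [145,160,180,200,220,240,250,258,264]:
    r=xs[ys==v]
    if len(r): print(v,r.min(),r.max(),plane(c,(r.min(),v),.038)[:2],plane(c,(r.max()+1,v),.038)[:2])
print('ends',ys.min(),ys.max(),plane(c,(292,ys.min()),.038),plane(c,(288,255),.038))
g=i[:,:,0].astype(int)
for v in [275,300,325,350]:
    row=i[v,265:310].astype(int).sum(1)/3; k=np.nonzero(row<190)[0]+265
    print('rod',v,k.min(),k.max(),plane(c,((k.min()+k.max()+1)/2,v),.028)[:2])
print('rod end',plane(c,(284,360),.028),plane(c,(284,357),.0))
E
```

```text
145 280 305 [0.4853 0.2096] [0.5051 0.2093]
160 279 305 [0.4843 0.1981] [0.5051 0.1978]
180 279 304 [0.484  0.1822] [0.5044 0.1819]
200 278 302 [0.4828 0.1657] [0.5029 0.1655]
220 278 301 [0.4824 0.1486] [0.5021 0.1483]
240 276 301 [0.4804 0.1308] [0.5021 0.1304]
250 277 299 [0.481  0.1215] [0.5004 0.1213]
258 279 297 [0.4825 0.114 ] [0.4987 0.1138]
264 280 296 [0.4833 0.1083] [0.4978 0.1081]
ends 139 266 [0.4945 0.214  0.038 ] [0.4902 0.1167 0.038 ]
rod 275 283 291 [0.4895 0.0918]
rod 300 282 289 [0.4878 0.0658]
rod 325 281 288 [0.4864 0.0382]
rod 350 280 287 [0.485  0.0091]
rod end [ 0.4848 -0.003   0.028 ] [ 0.4842 -0.0247  0.    ]
```

```bash
python3 - <<'E'
from h import *
s=read_state();M=R.from_quat(s['ee_rot']).as_matrix();print(s['tool_pos'],M[:,0],M[:,2],np.degrees(np.arctan2(M[1,0],M[0,0])))
print(M.T@(np.array([.4928,.156,.006])-s['tool_pos']))
E
```

```text
[0.4894 0.1653 0.1604] [ 0.9999 -0.0155 -0.0019] [ 0.0155  0.9999 -0.0003] -0.887822659135084
[ 0.0038  0.1544 -0.0092]
```

send_rows(
  steps=[0.002, 0.03, -0.005, 1, 0.085, 0.004, 0.065, -0.009, 2, 0.085, 0.004, 0.1, -0.009, 2, 0.085, 0.004, 0.128, -0.009, 2, 0.085, 0.004, 0.145, -0.009, 2, 0.085, 0.004, 0.153, -0.009, 2, 0.085, 0.004, 0.154, -0.009, 2, 0.085],
)

```text
clock: 2.85
tool_pos: [0.4931, 0.1545, 0.0068]
ee_rot: [0.707, -0.02, 0.018, -0.707]
wrist_force: [0.0, -0.0, 0.8]
grip_width: 0.0849
```

```bash
python3 - <<'E'
from h import *
i=camera('wrist')[:,:,::-1];cv2.imwrite('pics/w3.png',i)
s=read_state();M=R.from_quat(s['ee_rot']).as_matrix();print(s['clock'],s['tool_pos'],np.degrees(np.arctan2(M[1,0],M[0,0])),s['wrist_force'])
E
```

```text
2.9 [0.4938 0.1547 0.0075] -3.063788276891512 [ 0.8866  0.0046 -0.641 ]
```

View pics/w3.png

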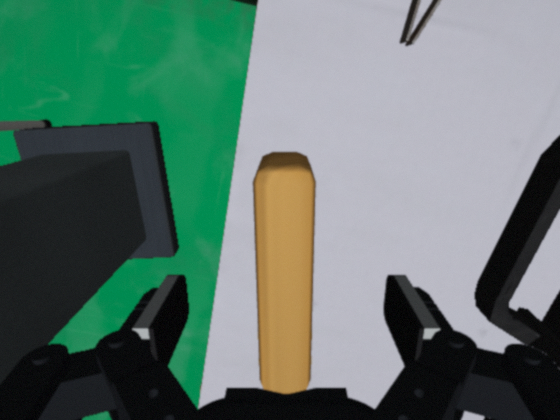

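The handle is centred between the pads at u≈285 and runs straight along the image. I'll close, and then lift a little.

send_rows(
  steps=[0, 0, 0, 0, 0.015, 0, 0, 0, 0, 0.015, 0, 0, 0, 0, 0.015, 0, 0, 0, 0, 0.015, 0, 0, 0, 0, 0.015, 0, 0, 0, 0, 0.015, 0, 0, 0, 0, 0.015, 0, 0, 0, 0, 0.015],
)

```text
clock: 3.7
tool_pos: [0.4942, 0.1556, 0.0079]
ee_rot: [-0.707, 0.018, -0.019, 0.707]
wrist_force: [-0.8, 0.6, 5.2]
grip_width: 0.0212
```

send_rows(
  steps=[0, -0.005, 0, 0, 0.015, 0, -0.02, 0, 0, 0.015, 0, -0.045, 0, 0, 0.015, 0, -0.07, 0, 0, 0.015, 0, -0.085, 0, 0, 0.015, 0, -0.09, 0, 0, 0.015],
)

```text
clock: 4.3
tool_pos: [0.4946, 0.1556, 0.099]
ee_rot: [-0.707, 0.018, -0.019, 0.707]
wrist_force: [0.9, 0.6, -2.0]
grip_width: 0.0212
```

```bash
python3 - <<'E'
from h import *
import json
s=read_state();M=R.from_quat(s['ee_rot']).as_matrix();print(s['clock'],s['tool_pos'],np.degrees(np.arctan2(M[1,0],M[0,0])),s['wrist_force'],s['grip_width'])
a=camera('scene')[:,:,::-1];b=camera('side')[:,:,::-1]
cv2.imwrite('pics/sc4.png',a);cv2.imwrite('pics/sd4.png',b)
E
```

```text
4.3 [0.4946 0.1556 0.099 ] -3.0014956907847075 [ 0.8613  0.6207 -1.9511] 0.02116162155721667
```

View pics/sc4.png

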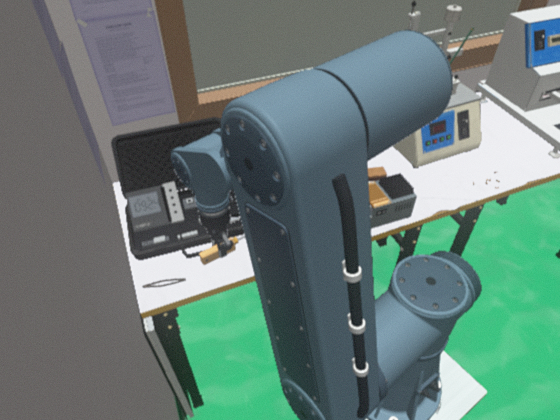

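View pics/sd4.png

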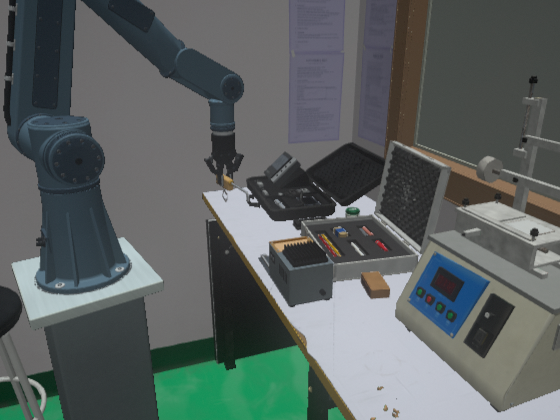

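The hook is lifted and level in the jaws (opening 21.2 mm). I'll carry it to a pose in front of the mouth, turned 12° to the station's heading, with the tip about 100 mm short of the drop point.

send_rows(
  steps=[0, 0, -0.01, 0, 0.015, 0, 0, -0.035, 2, 0.015, 0, 0.005, -0.07, 4, 0.015, 0, 0.01, -0.105, 6, 0.015, 0.001, 0.017, -0.14, 8, 0.015, 0.001, 0.024, -0.175, 10, 0.015, 0.002, 0.03, -0.21, 11.5, 0.015, 0.002, 0.036, -0.235, 12, 0.015, 0.002, 0.039, -0.245, 12.1, 0.015, 0.002, 0.039, -0.247, 12.1, 0.015],
)

```text
clock: 5.4
tool_pos: [0.4814, -0.0922, 0.0569]
ee_rot: [-0.701, 0.095, -0.093, 0.701]
wrist_force: [0.2, -0.6, -1.8]
grip_width: 0.021
```

```bash
python3 - <<'E'
from h import *
import json
s=read_state();json.dump({k:np.array(v).tolist() for k,v in s.items()},open('s5.json','w'));M=R.from_quat(s['ee_rot']).as_matrix();print(s['clock'],s['tool_pos'],np.degrees(np.arctan2(M[1,0],M[0,0])),s['wrist_force'],s['grip_width'])
b=camera('wrist')[:,:,::-1]
cv2.imwrite('pics/w5.png',b)
cv2.imwrite('pics/sd5.png',camera('side')[:,:,::-1])
print('case',plane(cam('wrist',json.load(open('s1.json'))),(478,192),.06))
E
```

```text
5.4 [ 0.4814 -0.0922  0.0569] -15.234546333798363 [ 0.2056 -0.6353 -1.8146] 0.02104873116325855
case [ 0.5582 -0.1281  0.06  ]
```

View pics/w5.png

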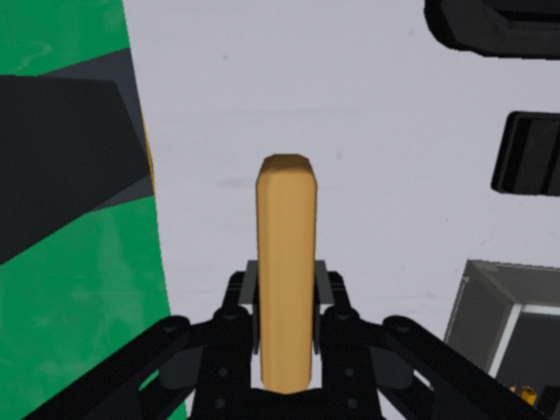

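View pics/sd5.png

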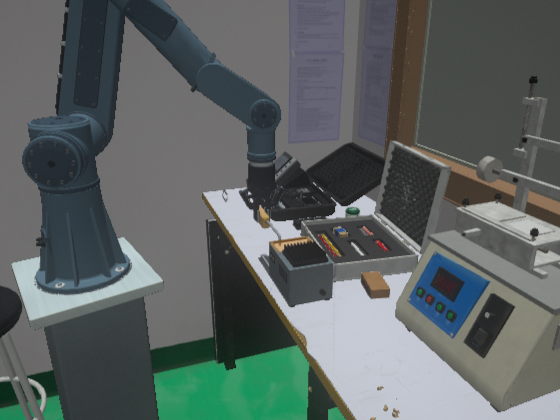

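The wrist view shows the handle squarely in the pads, but the gripper hides the rod. The side view shows the rod at about (270–281, 225–243) in front of the hood. I'll check the predicted tip against the side picture.

```bash
python3 - <<'E'
from h import *
import json
s=json.load(open('s5.json'));M=R.from_quat(s['ee_rot']).as_matrix();p=np.array(s['tool_pos'])
d=cam('side')
for n,v in [('rodend',(0,-.0201,-.156)),('tip',(0,.0079,-.156)),('rod 60',(0,-.0201,-.06))]:
    P=p+M@np.array(v);print(n,P,proj(d,P))
j=cv2.imread('pics/sd5.png');cv2.imwrite('pics/sd5c.png',cv2.resize(j[190:270,240:320],None,fx=7,fy=7,interpolation=cv2.INTER_CUBIC))
E
```

```text
rodend [ 0.4404 -0.2427  0.077 ] [278.9905 235.5271]
tip [ 0.4404 -0.2427  0.049 ] [278.9626 245.187 ]
rod 60 [ 0.4657 -0.1501  0.077 ] [267.8155 222.1528]
```

View pics/sd5c.png

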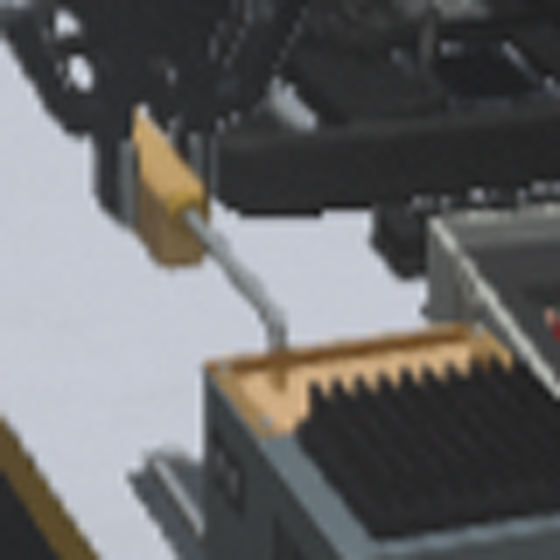

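Prediction and picture agree to about 1.5 px (2–3 mm). I'll advance 98 mm with the tip above the bar.

send_rows(
  steps=[0.001, 0.001, -0.008, 0, 0.015, 0.002, 0.003, -0.022, 0, 0.015, 0.003, 0.003, -0.038, 0, 0.015, 0.003, 0.003, -0.054, 0, 0.015, 0.003, 0.003, -0.07, 0, 0.015, 0.003, 0.003, -0.084, 0, 0.015, 0.003, 0.003, -0.094, 0, 0.015, 0.003, 0.003, -0.098, 0, 0.015, 0.003, 0.003, -0.098, 0, 0.015],
)

```text
clock: 6.4
tool_pos: [0.4599, -0.1871, 0.0553]
ee_rot: [-0.701, 0.093, -0.093, 0.701]
wrist_force: [0.7, 0.3, -1.8]
grip_width: 0.021
```

```bash
python3 - <<'E'
from h import *
import json
s=read_state();json.dump({k:np.array(v).tolist() for k,v in s.items()},open('s6.json','w'));M=R.from_quat(s['ee_rot']).as_matrix();print(s['clock'],s['tool_pos'],np.degrees(np.arctan2(M[1,0],M[0,0])),s['wrist_force'],s['grip_width'])
p=s['tool_pos'];d=cam('side');e=cam('scene')
for n,v in [('rodend',(0,-.0201,-.156)),('tip',(0,.0079,-.156)),('rod 60',(0,-.0201,-.06))]:
    P=p+M@np.array(v);print(n,P,proj(d,P),proj(e,P))
a=camera('scene')[:,:,::-1];b=camera('side')[:,:,::-1]
cv2.imwrite('pics/sc6.png',a);cv2.imwrite('pics/sd6.png',b)
A=cv2.resize(a[150:240,340:420],None,fx=5,fy=5,interpolation=cv2.INTER_CUBIC)
B=cv2.resize(b[200:290,240:320],None,fx=5,fy=5,interpolation=cv2.INTER_CUBIC)
cv2.imwrite('pics/c6.png',np.hstack([A,B]))
E
```

```text
6.4 [ 0.4599 -0.1871  0.0553] -15.152607583836982 [ 0.6662  0.2863 -1.7663] 0.02103642840881342
rodend [ 0.4192 -0.3377  0.0754] [293.6776 251.3942] [371.6966 198.8142]
tip [ 0.4192 -0.3377  0.0474] [293.5488 261.6085] [370.4243 205.3239]
rod 60 [ 0.4442 -0.245   0.0754] [280.6873 236.0431] [343.8227 206.7954]
```

View pics/c6.png

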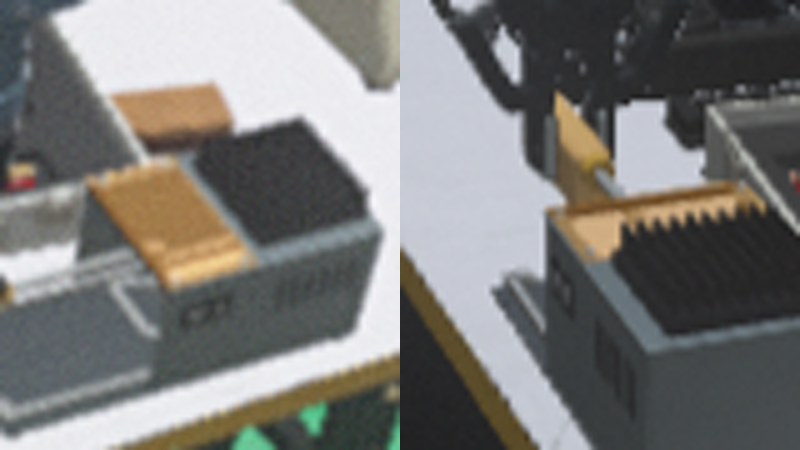

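The scene crop shows the rod at (0–130, 290–265) going into the mouth over a light bar at (110–155, 290–330). I'll project my bail estimate to see if that bar is it.

```bash
python3 - <<'E'
from h import *
e=cam('scene')
for n,P in [('b1',(0.4014,-0.3167,.029)),('b2',(.4425,-.3276,.029)),('c',(.422,-.322,.029)),('deckA',(.3996,-.2016,.009)),('deckB',(.4994,-.2288,.009))]:
    q=proj(e,P);print(n,q,(q-[340,150])*5,(q-[310,170])*8)
a=cv2.imread('pics/sc6.png')
cv2.imwrite('pics/c6b.png',cv2.resize(a[170:240,310:400],None,fx=8,fy=8,interpolation=cv2.INTER_CUBIC))
E
```

```text
b1 [368.8011 215.5303] [144.0056 327.6515] [470.4089 364.2424]
b2 [362.116  206.6913] [110.5798 283.4563] [416.9277 293.5301]
c [365.3785 211.0765] [126.8927 305.3826] [443.0283 328.6121]
deckA [340.9895 236.6055] [  4.9476 433.0273] [247.9162 532.8436]
deckB [326.3669 214.1009] [-68.1657 320.5044] [130.9349 352.807 ]
```

View pics/c6b.png

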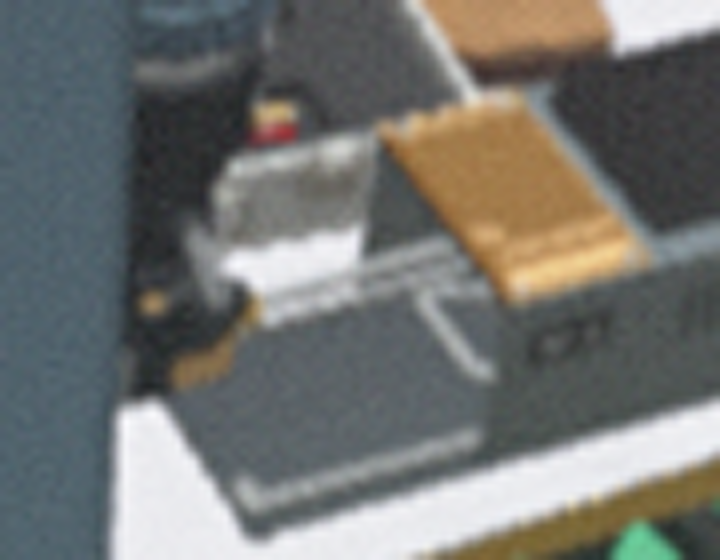

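The bail bar is where I predicted it, within 1–2 px, so the tip is about 14–17 mm behind it. I'll go 2 mm deeper, then lower it slowly into the window.

send_rows(
  steps=[-0.001, 0.002, -0.002, 0, 0.015, -0.001, 0.007, -0.002, 0, 0.015, -0.001, 0.013, -0.002, 0, 0.015, -0.001, 0.019, -0.002, 0, 0.015, -0.001, 0.025, -0.002, 0, 0.015, -0.001, 0.03, -0.002, 0, 0.015, -0.001, 0.032, -0.002, 0, 0.015, -0.001, 0.032, -0.002, 0, 0.015],
)

```text
clock: 7.3
tool_pos: [0.4583, -0.1882, 0.0228]
ee_rot: [-0.701, 0.093, -0.093, 0.701]
wrist_force: [-0.1, -0.5, -1.6]
grip_width: 0.0211
```

```bash
python3 - <<'E'
from h import *
s=read_state();M=R.from_quat(s['ee_rot']).as_matrix();print(s['clock'],s['tool_pos'],np.degrees(np.arctan2(M[1,0],M[0,0])),s['wrist_force'],s['ft_torque'],s['grip_width'])
print('tip',s['tool_pos']+M@np.array([0,.0079,-.156]))
a=camera('scene')[:,:,::-1]
cv2.imwrite('pics/c7.png',cv2.resize(a[170:240,310:400],None,fx=8,fy=8,interpolation=cv2.INTER_CUBIC))
E
```

```text
7.3 [ 0.4583 -0.1882  0.0228] -15.112400165887262 [-0.0527 -0.4984 -1.5798] [0.075  0.009  0.0411] 0.021142654451823888
tip [ 0.4176 -0.3388  0.0149]
```

View pics/c7.png

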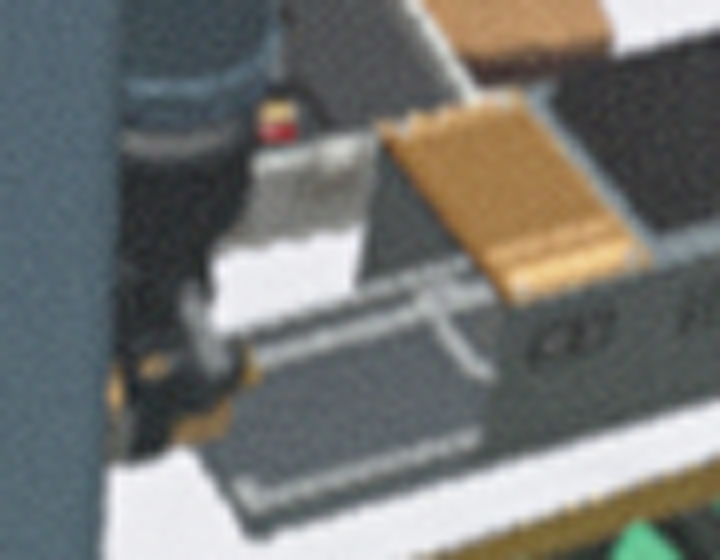

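There's no contact force and the tip is at z≈15 mm behind the bar. Now I'll pull slowly and watch the force.

send_rows(
  steps=[0, 0, 0.002, 0, 0.015, 0, 0, 0.005, 0, 0.015, 0, 0, 0.008, 0, 0.015, 0, 0, 0.011, 0, 0.015, 0, 0, 0.014, 0, 0.015, 0, 0, 0.017, 0, 0.015, 0, 0, 0.021, 0, 0.015, 0, 0, 0.025, 0, 0.015, 0, 0, 0.029, 0, 0.015, 0, 0, 0.033, 0, 0.015],
)

```text
clock: 8.35
tool_pos: [0.4672, -0.1563, 0.0233]
ee_rot: [0.701, -0.093, 0.093, -0.701]
wrist_force: [-0.7, -2.4, -2.1]
grip_width: 0.0211
```

```bash
python3 - <<'E'
from h import *
s=read_state();M=R.from_quat(s['ee_rot']).as_matrix();print(s['clock'],s['tool_pos'],np.degrees(np.arctan2(M[1,0],M[0,0])),s['wrist_force'],s['ft_torque'],s['grip_width'])
print('tip',s['tool_pos']+M@np.array([0,.0079,-.156]))
a=camera('scene')[:,:,::-1]
cv2.imwrite('pics/c8.png',cv2.resize(a[170:240,310:400],None,fx=8,fy=8,interpolation=cv2.INTER_CUBIC))
E
```

```text
8.35 [ 0.4672 -0.1563  0.0233] -15.107430090856328 [-0.7419 -2.4405 -2.0676] [-0.3904  0.0917  0.0075] 0.021128381445933292
tip [ 0.4266 -0.3069  0.0155]
```

View pics/c8.png

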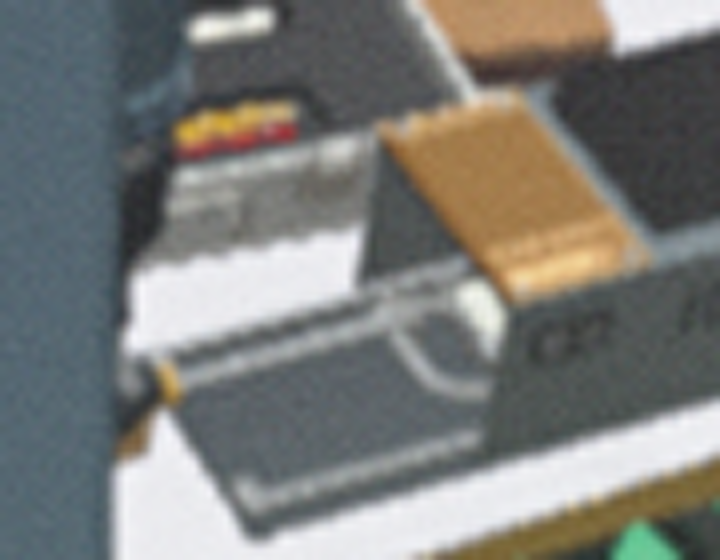

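The tray follows: the bar has moved out to (395–485, 330–390), the white coupon is in view, and the pull is about 2.5 N. About 112 mm remain.

send_rows(
  steps=[0, 0, 0.005, 0, 0.015, 0, 0, 0.01, 0, 0.015, 0, 0, 0.016, 0, 0.015, 0, 0, 0.022, 0, 0.015, 0, 0, 0.028, 0, 0.015, 0, 0, 0.034, 0, 0.015, 0, 0, 0.04, 0, 0.015, 0, 0, 0.046, 0, 0.015, 0, 0, 0.052, 0, 0.015, 0, 0, 0.058, 0, 0.015],
)

```text
clock: 9.4
tool_pos: [0.4824, -0.1, 0.0233]
ee_rot: [-0.701, 0.093, -0.093, 0.701]
wrist_force: [-0.1, -2.2, -1.8]
grip_width: 0.0213
```

send_rows(
  steps=[0, 0, 0.006, 0, 0.015, 0, 0, 0.012, 0, 0.015, 0, 0, 0.018, 0, 0.015, 0, 0, 0.023, 0, 0.015, 0, 0, 0.028, 0, 0.015, 0, 0, 0.033, 0, 0.015, 0, 0, 0.037, 0, 0.015, 0, 0, 0.04, 0, 0.015, 0, 0, 0.042, 0, 0.015, 0, 0, 0.043, 0, 0.015],
)

```text
clock: 10.4
tool_pos: [0.4935, -0.0589, 0.0233]
ee_rot: [-0.701, 0.093, -0.093, 0.701]
wrist_force: [-1.2, -2.9, -0.8]
grip_width: 0.0209
```

```bash
python3 - <<'E'
from h import *
s=read_state();M=R.from_quat(s['ee_rot']).as_matrix();print(s['clock'],s['tool_pos'],np.degrees(np.arctan2(M[1,0],M[0,0])),s['wrist_force'],s['ft_torque'],s['grip_width'])
print('tip',s['tool_pos']+M@np.array([0,.0079,-.156]))
a=camera('scene')[:,:,::-1]
cv2.imwrite('pics/c9.png',cv2.resize(a[170:240,310:400],None,fx=8,fy=8,interpolation=cv2.INTER_CUBIC))
E
```

```text
10.4 [ 0.4935 -0.0589  0.0233] -15.103926763626337 [-1.2346 -2.8556 -0.8314] [-0.3974  0.1082  0.0059] 0.020889527800510184
tip [ 0.4529 -0.2095  0.0154]
```

View pics/c9.png

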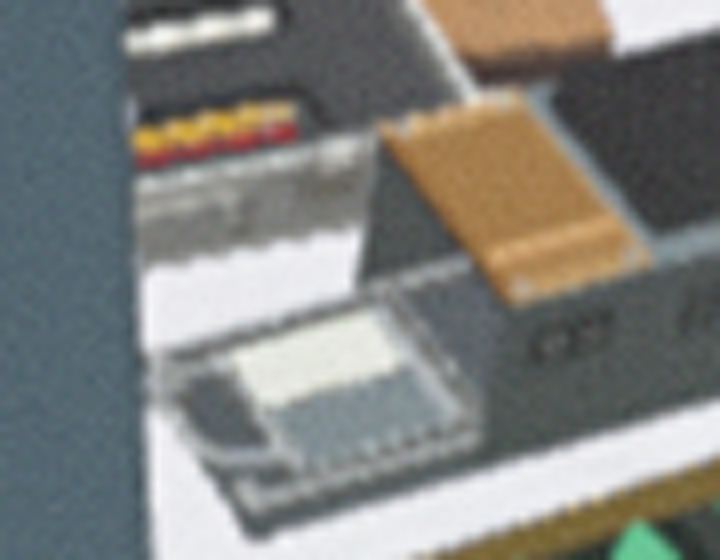

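The tray is nearly out with both coupons inside. About 11 mm remain by my estimate, so I'm creeping now.

send_rows(
  steps=[0, 0, 0.002, 0, 0.015, 0, 0, 0.004, 0, 0.015, 0, 0, 0.006, 0, 0.015, 0, 0, 0.007, 0, 0.015, 0, 0, 0.008, 0, 0.015],
)

```text
clock: 10.95
tool_pos: [0.4956, -0.0512, 0.0233]
ee_rot: [0.701, -0.093, 0.093, -0.701]
wrist_force: [-0.3, -3.5, -1.8]
grip_width: 0.0213
```

send_rows(
  steps=[0, 0, 0.001, 0, 0.015, 0, 0, 0.002, 0, 0.015],
)

```text
clock: 11.15
tool_pos: [0.4961, -0.0493, 0.0233]
ee_rot: [-0.701, 0.093, -0.093, 0.701]
wrist_force: [-0.6, -2.4, -2.3]
grip_width: 0.0213
```

send_rows(
  steps=[0, 0, 0.001, 0, 0.015, 0, 0, 0.002, 0, 0.015],
)

```text
clock: 11.35
tool_pos: [0.4966, -0.0474, 0.0233]
ee_rot: [-0.701, 0.093, -0.093, 0.701]
wrist_force: [-1.6, -2.6, -1.7]
grip_width: 0.0212
```

Still a steady 2.5–3 N, so it's not against the stops yet.

send_rows(
  steps=[0, 0, 0.001, 0, 0.015, 0, 0, 0.002, 0, 0.015],
)

```text
clock: 11.55
tool_pos: [0.4972, -0.0455, 0.0233]
ee_rot: [0.701, -0.093, 0.093, -0.701]
wrist_force: [-0.3, -3.5, -1.5]
grip_width: 0.021
```

send_rows(
  steps=[0, 0, 0.001, 0, 0.015, 0, 0, 0.002, 0, 0.015],
)

```text
clock: 11.75
tool_pos: [0.4978, -0.0445, 0.0234]
ee_rot: [0.702, -0.093, 0.093, -0.7]
wrist_force: [-2.4, -11.0, -2.9]
grip_width: 0.0214
```

The force jumped to 11 N, so the tray has met the stops. I'll add one small seating step and look.

send_rows(
  steps=[0, 0, 0.001, 0, 0.015, 0, 0, 0.001, 0, 0.015],
)

```text
clock: 11.95
tool_pos: [0.4979, -0.0444, 0.0233]
ee_rot: [0.702, -0.093, 0.093, -0.7]
wrist_force: [-3.2, -12.7, -3.3]
grip_width: 0.0212
```

```bash
python3 - <<'E'
from h import *
s=read_state();M=R.from_quat(s['ee_rot']).as_matrix();print(s['clock'],s['tool_pos'],np.degrees(np.arctan2(M[1,0],M[0,0])),s['wrist_force'],s['ft_torque'],s['grip_width'])
print('tip',s['tool_pos']+M@np.array([0,.0079,-.156]))
a=camera('scene')[:,:,::-1]
cv2.imwrite('pics/c10.png',cv2.resize(a[170:240,310:400],None,fx=8,fy=8,interpolation=cv2.INTER_CUBIC))
E
```

```text
11.95 [ 0.4979 -0.0444  0.0233] -15.061554920675754 [ -3.1881 -12.7076  -3.3236] [-1.8117  0.2767  0.147 ] 0.021217196167787833
tip [ 0.4573 -0.1951  0.0158]
```

View pics/c10.png

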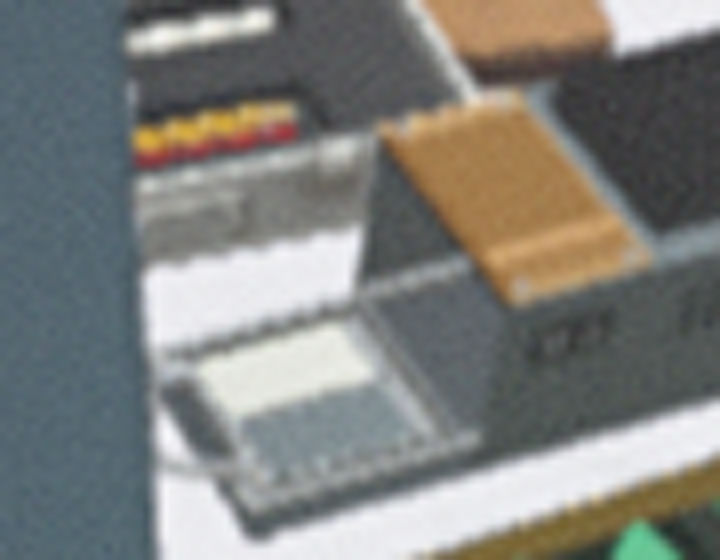

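The tray sits at the stops with both coupons flat inside, and further pulling only raises the force. Next I'll ease the tip forward off the bar, lift it straight up, and look before leaving.

send_rows(
  steps=[0, 0, -0.004, 0, 0.015, 0, 0, -0.009, 0, 0.015, 0, 0, -0.013, 0, 0.015, 0, 0, -0.014, 0, 0.015, 0, -0.006, -0.014, 0, 0.015, 0, -0.016, -0.014, 0, 0.015, 0, -0.028, -0.014, 0, 0.015, 0, -0.04, -0.014, 0, 0.015, 0, -0.048, -0.014, 0, 0.015, 0, -0.05, -0.014, 0, 0.015],
)

```text
clock: 13.0
tool_pos: [0.4953, -0.0564, 0.075]
ee_rot: [0.701, -0.092, 0.094, -0.701]
wrist_force: [-0.2, -1.1, -0.9]
grip_width: 0.021
```

```bash
python3 - <<'E'
from h import *
s=read_state();M=R.from_quat(s['ee_rot']).as_matrix();print(s['clock'],s['tool_pos'],np.degrees(np.arctan2(M[1,0],M[0,0])),s['wrist_force'],s['grip_width'])
print('tip',s['tool_pos']+M@np.array([0,.0079,-.156]))
a=camera('scene')[:,:,::-1];b=camera('side')[:,:,::-1]
A=cv2.resize(a[170:240,310:390],None,fx=5,fy=5,interpolation=cv2.INTER_CUBIC)
B=cv2.resize(b[200:270,230:310],None,fx=5,fy=5,interpolation=cv2.INTER_CUBIC)
cv2.imwrite('pics/c11.png',np.hstack([A,B]))
E
```

```text
13.0 [ 0.4953 -0.0564  0.075 ] -15.098177271943864 [-0.1994 -1.0712 -0.8771] 0.02098273740725317
tip [ 0.4547 -0.207   0.0672]
```

View pics/c11.png

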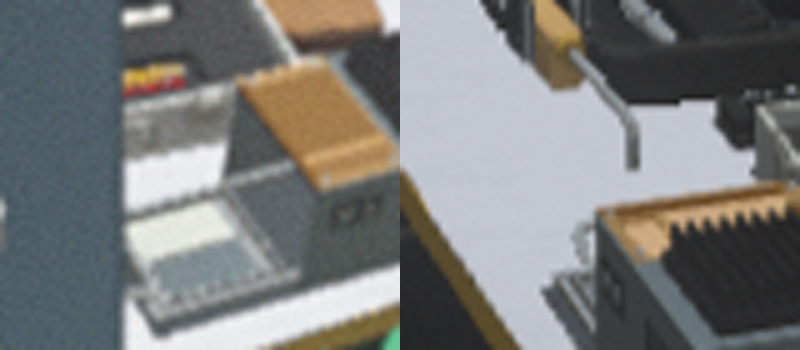

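The hook is clear of the bail and raised (tip z≈67 mm), and the side crop shows it hanging level above the bail at (630,160). I'll carry it back to its old place.

send_rows(
  steps=[-0.001, 0, 0.01, 0, 0.015, -0.006, 0, 0.032, -1, 0.015, -0.014, 0, 0.06, -3, 0.015, -0.022, 0, 0.09, -5, 0.015, -0.03, 0, 0.12, -7, 0.015, -0.039, 0, 0.15, -9, 0.015, -0.048, 0, 0.178, -11, 0.015, -0.054, 0, 0.197, -12, 0.015, -0.056, 0, 0.204, -12, 0.015, -0.056, 0, 0.204, -12, 0.015],
)

```text
clock: 14.1
tool_pos: [0.4927, 0.1564, 0.0727]
ee_rot: [0.707, -0.019, 0.018, -0.707]
wrist_force: [0.2, -0.8, -1.1]
grip_width: 0.0209
```

```bash
python3 - <<'E'
from h import *
s=read_state();M=R.from_quat(s['ee_rot']).as_matrix();print(s['clock'],s['tool_pos'],np.degrees(np.arctan2(M[1,0],M[0,0])),s['wrist_force'],s['grip_width'])
b=camera('side')[:,:,::-1];w=camera('wrist')[:,:,::-1]
B=cv2.resize(b[160:280,200:320],None,fx=5,fy=5,interpolation=cv2.INTER_CUBIC)
cv2.imwrite('pics/c12.png',B);cv2.imwrite('pics/w12.png',w)
E
```

```text
14.1 [0.4927 0.1564 0.0727] -3.026426173103677 [ 0.1625 -0.8124 -1.1364] 0.020946857408665698
```

View pics/c12.png

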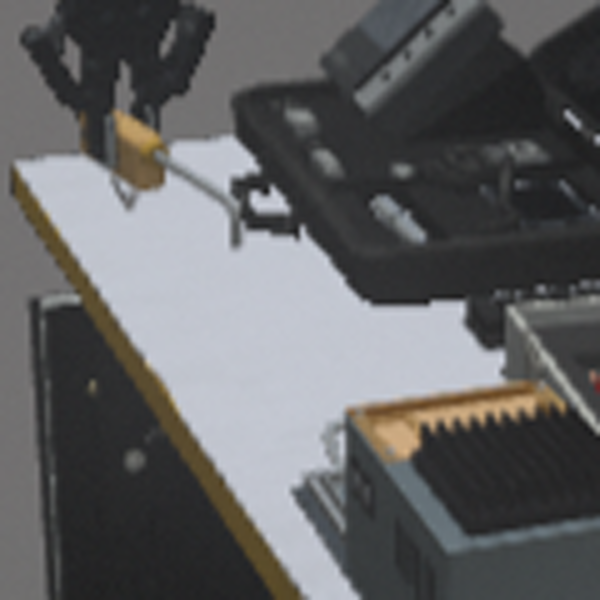

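View pics/w12.png

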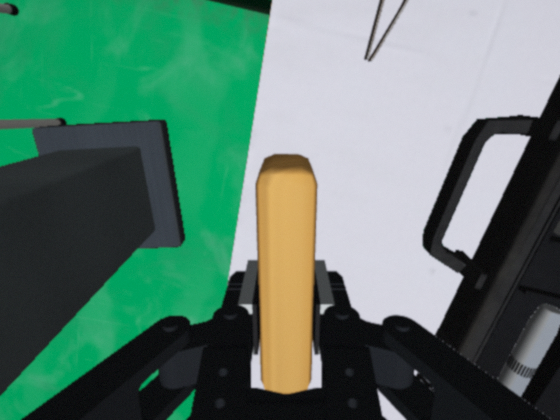

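The handle sits unchanged in the pads and the bench below is free. I'll lower it gently.

send_rows(
  steps=[0, 0.008, 0, 0, 0.015, 0, 0.022, 0, 0, 0.015, 0, 0.038, 0, 0, 0.015, 0, 0.05, 0, 0, 0.015, 0, 0.057, 0, 0, 0.015, 0, 0.061, 0, 0, 0.015, 0, 0.063, 0, 0, 0.015, 0, 0.063, 0, 0, 0.015],
)

```text
clock: 15.0
tool_pos: [0.4936, 0.1554, 0.0103]
ee_rot: [-0.707, 0.019, -0.019, 0.707]
wrist_force: [0.5, 0.1, -1.9]
grip_width: 0.0208
```

send_rows(
  steps=[0, 0.001, 0, 0, 0.015, 0, 0.002, 0, 0, 0.015, 0, 0.002, 0, 0, 0.015],
)

```text
clock: 15.3
tool_pos: [0.4935, 0.1555, 0.0085]
ee_rot: [-0.707, 0.019, -0.019, 0.707]
wrist_force: [0.5, -1.2, -1.4]
grip_width: 0.0211
```

send_rows(
  steps=[0, 0.001, 0, 0, 0.015, 0, 0.001, 0, 0, 0.015],
)

```text
clock: 15.5
tool_pos: [0.4937, 0.1555, 0.0079]
ee_rot: [-0.707, 0.019, -0.019, 0.707]
wrist_force: [-2.0, -1.1, 4.5]
grip_width: 0.0212
```

The bench contact is felt (+4.5 N). I'll open the fingers and rise.

send_rows(
  steps=[0, 0, 0, 0, 0.03, 0, 0, 0, 0, 0.05, 0, 0, 0, 0, 0.07, 0, 0, 0, 0, 0.085, 0, 0, 0, 0, 0.085, 0, 0, 0, 0, 0.085, 0, 0, 0, 0, 0.085, 0, 0, 0, 0, 0.085],
)

```text
clock: 16.3
tool_pos: [0.4934, 0.1554, 0.0073]
ee_rot: [0.707, -0.019, 0.019, -0.707]
wrist_force: [-0.1, 0.1, -0.0]
grip_width: 0.0848
```

send_rows(
  steps=[0, -0.01, 0, 0, 0.085, 0, -0.03, 0, 0, 0.085, 0, -0.06, 0, 0, 0.085, 0, -0.1, 0, 0, 0.085, 0, -0.14, 0, 0, 0.085, 0, -0.175, 0, 0, 0.085, 0, -0.195, 0, 0, 0.085, 0, -0.2, 0, 0, 0.085],
)

```text
clock: 17.1
tool_pos: [0.4951, 0.1556, 0.2111]
ee_rot: [-0.707, 0.017, -0.021, 0.707]
wrist_force: [-0.2, 0.2, -1.1]
grip_width: 0.0851
```

The hook is released. I'll move to a view over the station to check the tray at its stops.

send_rows(
  steps=[-0.005, -0.005, -0.02, 0, 0.085, -0.015, -0.01, -0.055, 0, 0.085, -0.025, -0.015, -0.095, 0, 0.085, -0.035, -0.02, -0.135, 0, 0.085, -0.045, -0.02, -0.175, 0, 0.085, -0.052, -0.02, -0.215, 0, 0.085, -0.058, -0.02, -0.245, 0, 0.085, -0.06, -0.02, -0.26, 0, 0.085, -0.06, -0.02, -0.265, 0, 0.085, -0.06, -0.02, -0.265, 0, 0.085],
)

```text
clock: 18.1
tool_pos: [0.4187, -0.106, 0.2266]
ee_rot: [-0.707, 0.02, -0.019, 0.707]
wrist_force: [0.3, 0.1, 0.2]
grip_width: 0.0846
```

```bash
python3 - <<'E'
from h import *
import json
s=read_state();json.dump({k:np.array(v).tolist() for k,v in s.items()},open('s13.json','w'));print(s['clock'],s['tool_pos'])
w=camera('wrist')[:,:,::-1];cv2.imwrite('pics/w13.png',w)
cv2.imwrite('pics/w13c.png',cv2.resize(w[210:350,230:380],None,fx=5,fy=4.2*1.19,interpolation=cv2.INTER_CUBIC)[:600])
cv2.imwrite('pics/sc13.png',camera('scene')[:,:,::-1])
E
```

```text
18.1 [ 0.4187 -0.106   0.2266]
```

View pics/w13.png

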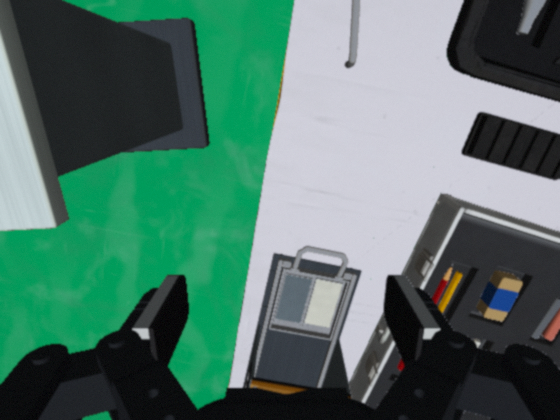

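View pics/sc13.png

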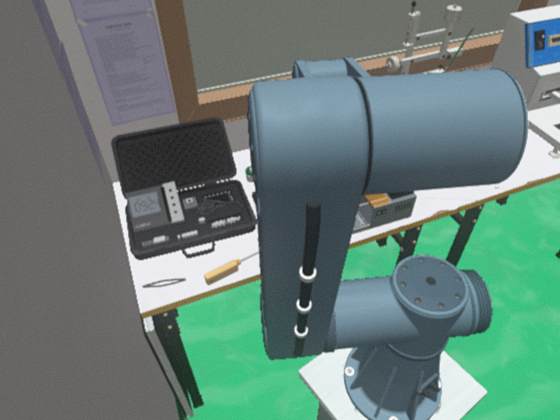

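```bash
python3 - <<'E'
import cv2
w=cv2.imread('pics/w13.png')
cv2.imwrite('pics/w13d.png',cv2.resize(w[235:345,250:370],None,fx=6,fy=6,interpolation=cv2.INTER_CUBIC)[:600])
E
```

```text
(no output)
```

View pics/w13d.png

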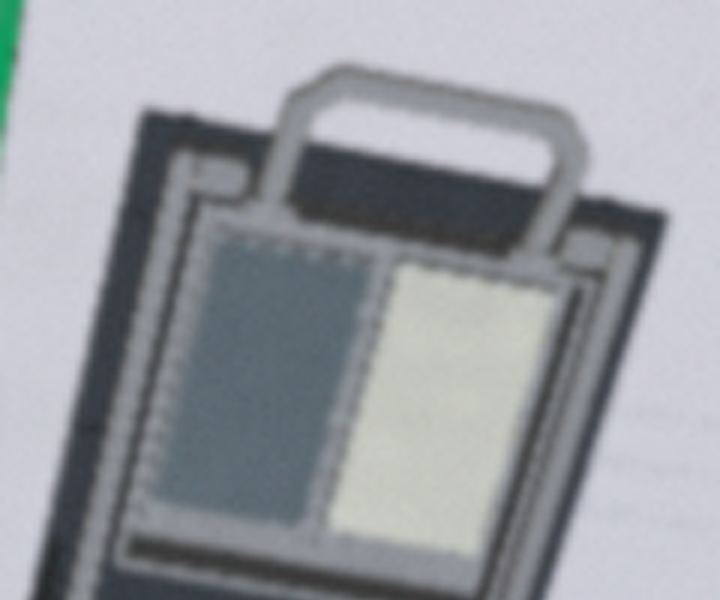

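Both coupons lie flat in the tray, and its front edge at (210–590, 207–280) lies next to both stops (at (218,178) and (590,248)). I'll measure whether any gap remains.

```bash
python3 - <<'E'
from h import *
import json
s=json.load(open('s13.json'));c=cam('wrist',s)
D=lambda u,v,z:plane(c,(250+u/6,235+v/6),z)
a,b=D(143,110,.009),D(665,212,.009);print('deck',a,b,np.linalg.norm(a-b))
m=((a+b)/2)[:2];d=(b-a)[:2]/np.linalg.norm((b-a)[:2]);o=np.array([-d[1],d[0]]);print(o)
def st(n,u,v,z):
    q=D(u,v,z)[:2]-m;print(n,'st x %.1f'%(-118-1000*(q@o)),'lat %.1f'%(1000*(q@d)))
st('bar',452,97,.029)
st('barL',345,75,.029);st('barR',555,115,.029)
st('stopL rear',218,197,.018);st('stopL front',222,157,.018);st('stopR rear',583,267,.018);st('stopR front',592,230,.018)
st('trayL front',210,207,.021);st('trayR front',590,280,.021)
st('trayL rear',120,563,.021);st('trayR rear',480,600,.021)
w=cv2.imread('pics/w13.png')
cv2.imwrite('pics/w13e.png',np.hstack([cv2.resize(w[255:280,275:300],None,fx=15,fy=15,interpolation=cv2.INTER_CUBIC),cv2.resize(w[268:293,335:360],None,fx=15,fy=15,interpolation=cv2.INTER_CUBIC)]))
E
```

```text
deck [ 0.3991 -0.2007  0.009 ] [ 0.4994 -0.2283  0.009 ] 0.10402389489811986
[0.2656 0.9641]
bar st x -142.2 lat 0.7
barL st x -142.4 lat -19.2
barR st x -142.7 lat 19.9
stopL rear st x -107.5 lat -35.0
stopL front st x -116.0 lat -36.1
stopR rear st x -107.6 lat 36.7
stopR front st x -115.8 lat 36.3
trayL front st x -106.8 lat -36.4
trayR front st x -106.8 lat 37.8
trayL rear st x -24.2 lat -37.1
trayR rear st x -30.9 lat 35.9
```

View pics/w13e.png

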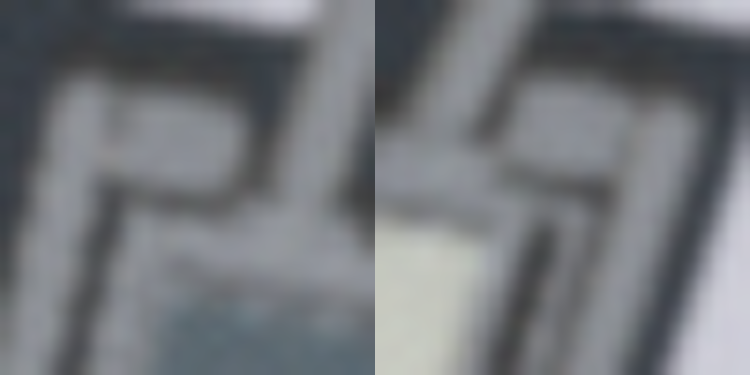

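The bar measures at station x = -142.2 mm (needed -142) and the tray's front at about -107 mm (needed -108), equal on both sides, so it stands at the stops within measuring error. The hook lies in its old place and the robot is clear, so I'm handing in.

```bash
python3 - <<'E'
from h import *
s=read_state();print(s['clock'],s['wrist_force'],s['grip_width'])
print(hand_in())
E
```

```text
18.2 [ 0.2833  1.3699 -0.352 ] 0.08469135010073175
the job is handed in; nothing more can be done
None
```

I gripped the draw hook by its handle, dropped its end behind the bail and drew the tray out at about 2.5–3.5 N. When the tray met the stops the wrist force rose to about 12.7 N. I then eased the hook off the bar, lifted it clear, laid it back in its old place on the bench and handed in at 18.2 s.

**Tray at the stops:** the last wrist picture puts the bail bar at station x = -142.2 mm, against -142 mm needed. The tray's front wall measures about -107 mm on both sides, against -108 mm. A thin dark line of about 1 px shows between the tray and each stop. It could be edge shading or a gap of up to about 1 mm, too small for the cameras to settle.

**Coupons:** both lie flat in the tray.

**Hook and gripper:** the hook lies on the bench well clear of the tray. The gripper stayed off the tray, going by the planned clearances and the wrist forces.

**Where checks disagreed:**
- The pull needed about 5 mm more travel than I predicted, because of small errors in the measured positions.
- The deck measured 103–104 mm wide against the station's 106 mm.
- The tray's rear corners measured unevenly (-24 and -31 mm). The right one was read at the crop's edge, so I did not use it.

I did not measure the rack, pot, sanding block and tweezers again at the end; the planned path kept clear of them.

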